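# Fetch the lacquered frog from behind the tools in the drawer

## Task

Clear the pigment tin, the mallet and the scraper block out of the drawer and stand all three on the flat side board, then fetch the lacquered frog from behind them and stand it in the middle of the round painting stand. Only then put the three back in the drawer, each upright on the very spot where it stood at the start. Leave the sharpening stone and the little lacquer bowl where they are.

Things in the scene. Friction and masses are not known exactly. Their poses are not given: they have to be found in the camera images.
- drawer: Shallow open mahogany drawer fixed on the bench, 180 (x) x 280 (y) x 24 mm, walls 6 mm, inner floor 6 mm up; -x front board 34 mm high, with brass pull out to x -118 mm. Origin: centre of its underside; z up. Start: three things in a row along y at x about -33 mm, 78 mm apart, in any order; the frog behind them (+x), about 10 mm away: no finger fits between
- side_board: Flat plywood board on the bench, fixed, 250 (x) x 130 (y) x 10 mm; the side area. It lies to the left or to the right of the drawer. Origin: centre of its underside; its top is 10 mm higher.
- stand: Round painting stand of pale wood, fixed, 130 mm in diameter, 25 mm high, flat top. It lies on the other side of the drawer from the side board. Origin: centre of its underside; its top is 25 mm higher.
- frog: Red-lacquered carved frog on a plinth, loose, about 0.25 kg. Plinth 96 (x) x 44 (y) x 12 mm; flat-sided body 38 mm wide in y, 12 to 46 mm high; head at +x, eyes up to 63 mm; thighs 42 mm wide at x below -14 mm. Grip the body across y, at x -8 to +12 mm. Origin: centre of the underside; x to the nose, z up. Its x lies nearly along the drawer's y
- tin: Square steel pigment tin, closed, loose, about 0.18 kg, 42 x 42 x 62 mm with a small round knob on its lid (to 70 mm). Origin: centre of its underside; z up, x and y square to its sides.
- mallet: Small round wooden palm mallet standing on its head, handle up, loose, about 0.2 kg: head 40 mm (foot) to 46 mm in diameter and 58 mm high with its shoulder, handle 22 mm in diameter from 58 to 110 mm height. Origin: centre of its underside; z up along the handle.
- scrapers: Wooden block with three horn scraper blades standing out of it, fixed in the block, all one loose body, about 0.15 kg: block 42 x 42 x 46 mm, blades up to 72 mm, 4 mm thick, 32 mm wide in y at most. Origin: centre of the block's underside; z up, x across the blades' faces.
- stone: Sharpening stone lying flat in the drawer's back left (+x, +y) corner, loose, 26 x 60 x 10 mm. Leave alone. Origin: centre of its underside.
- bowl: Small ceramic lacquer bowl, empty, standing beside the stand on its robot side, loose, 56 mm in diameter, 28 mm high. Leave alone. Origin: centre of its underside.

How it is judged:
By the outcome, as a careful person would: the job done as asked, in the order asked, and still so for the second after the job is handed in, with the robot touching nothing.
It also fails if it takes over 144 s, if anything falls off the work surface, if the arm or the gripper's body presses on something with over 40 N, if the wrist force passes 120 N, or if a joint passes its speed limit or range.

## Robot

A 7-joint arm with a two-finger parallel gripper is mounted at the origin on the work surface. World frame = base frame: x ahead of the robot, y to its left, z up, the work surface at z = 0. Lengths are in m, angles in rad, forces in N, time in s.
With the tool pointing down it reaches from about 0.375 to 0.925 m from the base axis. Payload 3.1 kg.
Tool frame: the origin (TCP) lies between the finger pads; the fingertips stand 19 mm ahead of it and the grasp point (between the pads) is the TCP; z points along the fingers, y is the line along which they close (so a half turn about z gives the same grasp; the last joint's range is limited). The gripper opens to 85 mm and grips with 20 to 120 N. Pads are 22 mm wide; open, the fingers measure 114 mm over their backs; the gripper's body (76 mm by 85 mm) begins 54 mm behind the grasp point. The pads swing forward as they close: fully open they stand 13 mm farther back than shut.
Start: joints at [1.049, 0.383, 0.044, 1.598, -0.018, 1.161, -0.05], TCP at [0.267, -0.592, 0.25] pointing down, gripper open.
Joint ranges: [-2.61, 2.61], [-0.41, 2.15], [-1.48, 1.57], [0, 2.5], [-1.57, 4.71], [0.05, 1.97], [-2.85, 2.85]. Speed limits (rad/s): [2.79, 2.79, 3.14, 3.14, 3.14, 3.14, 3.14].

## Interface

Orientations are given as a unit quaternion [x, y, z, w].
In Python, from bench import move_ptp, movel, move_j, move_gripper, pause, inverse_kinematics, read_camera, camera_params, MotionError, sign_off, look_for, tip_of, read_time_s, read_qpos, read_joint_vel, read_effort, read_eef_pos, read_tcp_rot, read_ft_force, read_ft_torque, read_finger_gap, read_grasp_force gives the robot as it stands. Calls block until the motion is done:
- move_ptp(position, orientation): joint-space move of the TCP to a pose.
- movel(position, orientation=None, speed=0.15): straight line of the TCP; orientation=None keeps the orientation; speed is the mean speed in m/s.
- move_j(angles): joint-space move.
- move_gripper(opening, effort=None): finger opening in m; effort is the grip in N (None keeps the last); returns when the fingers have stopped.
- pause(seconds).
- inverse_kinematics(position, orientation): joint angles nearest the present ones, or None.
- read_camera(name): name is "side" or "top" or "wrist"; returns the picture (480x640x3 uint8, red, green, blue); there is no depth.
- camera_params(name): a dict with "K" (3x3 intrinsics, pixels), "dist_coeffs" ([k1, k2, p1, p2, k3] as OpenCV has them; the pictures are not rectified), "camera_from_world" (4x4, takes a point from world to camera coordinates). Camera axes: x right, y down, z forward; pixel columns grow to the right and rows downward; lengths in m; the calibration is good to about 2 mm. A picture is of the moment at which its call begins: read the wrist's pose just before it. camera_params takes no time and is no camera call; for the wrist camera it gives the pose at the moment of the call.
A pose or a line that the arm cannot do raises MotionError and nothing moves.
- sign_off(): hands the job in; it is judged then, once.
Trained networks look in the newest picture that a camera, given by its name, has taken for a name from the list of things; names that differ only in an ending like _2 or _b are one class to them, and where a whole thing is asked for, a point or a joint stands for the part that bears it (a point fixed in the world has none). Each returns a list of dicts, best first, with "confidence" (0 to 1); they miss things now and then, are a little off and sometimes report something else, mostly with a low value. They report only what shows in the picture. A call takes as long as a camera call.
- look_for(camera, name): "at" ([column, row] in pixels, amid what is visible of it).
- tip_of(camera, name): "at" ([column, row] in pixels: a listed point, or the origin of a listed thing).
Readings, each from a call of its own:
- read_time_s(): time.
- read_qpos(): joint angles.
- read_joint_vel(): joint speeds.
- read_effort(): joint torques, N m.
- read_eef_pos(): TCP position.
- read_tcp_rot(): TCP orientation.
- read_ft_force(): force on the tool from outside, world axes, zero at the start.
- read_ft_torque(): the same for the moment, N m.
- read_finger_gap(): finger opening in m.
- read_grasp_force(): force on a finger pad.
Only numpy, scipy, OpenCV 4.12 (cv2) and the standard library are available. Lean on these libraries where they do the work, as an engineer would, in place of code of your own. Each camera call takes 0.05 s, during which the arm holds its last target. There are 200 camera calls.

## Working session

There is one attempt and no reset: what is moved stays moved. The work goes in short steps, each a Python script; the robot and the scene stay as the last script left them, time stands still between calls to the robot, and variables do not carry over. Pictures are saved under pics/ and viewed, at most 14 in all, crops included, and the job is handed in when it is done.

```bash
ls; mkdir -p pics; python3 - <<'E'
from bench import *
import cv2,numpy as np
for c in ("top","side","wrist"):
    im=read_camera(c); cv2.imwrite(f"pics/{c}0.png",im[:,:,::-1])
    p=camera_params(c); T=np.linalg.inv(p["camera_from_world"]); print(c,p["K"],p["dist_coeffs"],T[:3,3].round(3),T[:3,2].round(3))
    for n in ["drawer","side_board","stand","frog","tin","mallet","scrapers","stone","bowl"]:
        print(n,[(np.round(d["at"],1).tolist(),round(d["confidence"],2)) for d in tip_of(c,n)[:2]],[(np.round(d["at"],1).tolist(),round(d["confidence"],2)) for d in look_for(c,n)[:2]])
print(read_time_s(),read_tcp_rot())
E
```

```text
pics
top [[460.73135108   0.         324.71360133]
 [  0.         460.73135108 240.32767444]
 [  0.           0.           1.        ]] [-0.05849942  0.          0.          0.          0.        ] [0.365 0.014 0.945] [ 0.168 -0.019 -0.986]
drawer [([321.9, 238.7], 0.91), ([171.3, 254.9], 0.34)] [([325.6, 240.5], 0.97)]
side_board [([170.4, 254.5], 0.59)] [([168.1, 257.9], 0.81)]
stand [([482.7, 235.5], 0.88)] [([485.6, 234.3], 0.7)]
frog [([315.6, 221.8], 0.81)] [([323.1, 221.4], 0.69)]
tin [([357.5, 250.0], 0.75)] [([357.7, 249.1], 0.65)]
mallet [([323.5, 250.9], 0.95)] [([324.9, 247.5], 0.79)]
scrapers [([283.4, 247.2], 0.95), ([272.0, 204.4], 0.45)] [([281.7, 245.4], 0.71)]
stone [([272.2, 206.9], 0.86)] [([274.2, 203.5], 0.67)]
bowl [([471.9, 283.5], 0.63)] [([476.8, 281.7], 0.6), ([168.7, 255.9], 0.25)]
side [[618.42898412   0.         324.28052408]
 [  0.         618.42898412 234.62731481]
 [  0.           0.           1.        ]] [0.0223277 0.        0.        0.        0.       ] [0.013 0.924 0.826] [ 0.362 -0.704 -0.611]
drawer [([304.7, 237.4], 0.72)] [([313.9, 245.9], 0.
[... 196 characters left out ...]
 []
tin [([333.8, 225.1], 0.7)] [([334.3, 212.3], 0.84)]
mallet [([317.0, 242.2], 0.63)] [([320.0, 228.9], 0.62)]
scrapers [([295.6, 262.7], 0.75)] [([298.0, 251.9], 0.74)]
stone [([253.4, 252.3], 0.66)] [([255.0, 250.2], 0.61)]
bowl [([401.3, 182.6], 0.53)] [([402.9, 172.8], 0.62)]
wrist [[402.73490644   0.         323.05530761]
 [  0.         402.73490644 239.10748205]
 [  0.           0.           1.        ]] [0.02821144 0.         0.         0.         0.        ] [ 0.336 -0.562  0.374] [-0.269 -0.122 -0.955]
drawer [] []
side_board [] []
stand [] []
frog [] []
tin [] []
mallet [] []
scrapers [] []
stone [] []
bowl [] []
2.85 [9.77631827e-01 2.10323584e-01 2.04539435e-05 5.55350052e-06]
```

```bash
cat > h.py <<'E'
from bench import *
import cv2,numpy as np
from scipy.spatial.transform import Rotation as R
def snap(c):
    p=camera_params(c); return read_camera(c),p
def ray(p,uv):
    n=cv2.undistortPoints(np.array([[uv]],float),p["K"],np.array(p["dist_coeffs"]))[0,0]
    T=np.linalg.inv(p["camera_from_world"]); d=T[:3,:3]@np.r_[n,1]; return T[:3,3],d/np.linalg.norm(d)
def onz(p,uv,z):
    o,d=ray(p,uv); return o+d*(z-o[2])/d[2]
def tri(obs):
    A=np.zeros((3,3));b=np.zeros(3)
    for p,uv in obs:
        o,d=ray(p,uv);M=np.eye(3)-np.outer(d,d);A+=M;b+=M@o
    x=np.linalg.solve(A,b)
    return x,max(np.linalg.norm(np.cross(x-ray(p,uv)[0],ray(p,uv)[1])) for p,uv in obs)
def proj(p,P):
    T=p["camera_from_world"]; return cv2.projectPoints(np.array(P,float).reshape(-1,3),cv2.Rodrigues(T[:3,:3])[0],T[:3,3],p["K"],np.array(p["dist_coeffs"]))[0][:,0]
def q(yaw):  # tool down, closing axis y at angle: tool x at yaw, y = (sin,-cos)
    return (R.from_euler('z',yaw)*R.from_quat([1,0,0,0])).as_quat()
E
python3 - <<'E'
from h import *
a=cv2.imread("pics/top0.png")[150:330,90:570]; cv2.imwrite("pics/v1.png",cv2.resize(a,(800,300),interpolation=cv2.INTER_CUBIC))
b=cv2.imread("pics/side0.png")[120:400,150:500]; cv2.imwrite("pics/v2.png",cv2.resize(b,(750,600),interpolation=cv2.INTER_CUBIC))
T,S,W=(camera_params(c) for c in("top","side","wrist"))
D=dict(drawer=((321.9,238.7),(304.7,237.4)),board=((170.4,254.5),(242.6,343)),stand=((482.7,235.5),(365.9,166)),frog=((315.6,221.8),(290.8,229.8)),tin=((357.5,250),(333.8,225.1)),mallet=((323.5,250.9),(317,242.2)),scr=((283.4,247.2),(295.6,262.7)),stone=((272.2,206.9),(253.4,252.3)),bowl=((471.9,283.5),(401.3,182.6)))
for k,(t,s) in D.items():
    x,e=tri([(T,t),(S,s)]); print(k,x.round(4),round(e,4),onz(T,t,.006).round(4)[:2])
print(R.from_quat(read_tcp_rot()).as_matrix().round(3),read_eef_pos()); Tw=np.eye(4);Tw[:3,:3]=R.from_quat(read_tcp_rot()).as_matrix();Tw[:3,3]=read_eef_pos()
print((W["camera_from_world"]@Tw).round(3))
E
```

```text
drawer [0.5314 0.0029 0.0022] 0.0021 [0.5287 0.0021]
board [ 0.4919  0.3161 -0.0053] 0.0019 [0.4921 0.3134]
stand [ 0.5418 -0.3403 -0.0064] 0.0001 [ 0.5395 -0.3357]
frog [0.5607 0.0154 0.0217] 0.0002 [0.5642 0.0155]
tin [ 0.5047 -0.0737 -0.0054] 0.003 [ 0.5059 -0.0716]
mallet [ 0.5053 -0.0014 -0.0043] 0.0006 [ 0.5032 -0.0014]
scr [ 0.5117  0.082  -0.0019] 0.0005 [0.51   0.0812]
stone [0.5955 0.1069 0.0122] 0.0022 [0.595  0.1066]
bowl [ 0.4373 -0.3152 -0.0118] 0.0028 [ 0.4385 -0.308 ]
[[ 0.912  0.411  0.   ]
 [ 0.411 -0.912 -0.   ]
 [ 0.     0.    -1.   ]] [ 0.26732637 -0.59251041  0.25026191]
[[ 0.     1.    -0.001 -0.   ]
 [-0.955  0.    -0.296  0.035]
 [-0.296  0.001  0.955  0.14 ]
 [ 0.     0.     0.     1.   ]]
```

View pics/v1.png

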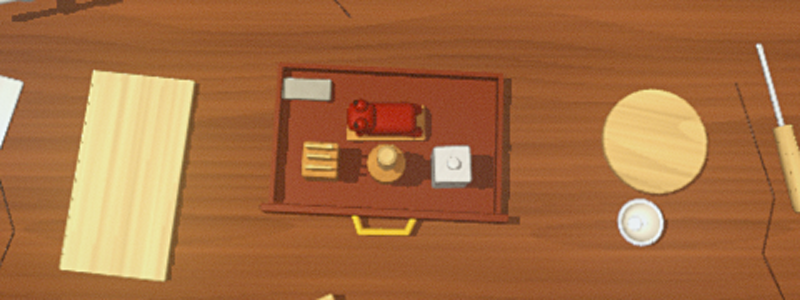

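View pics/v2.png

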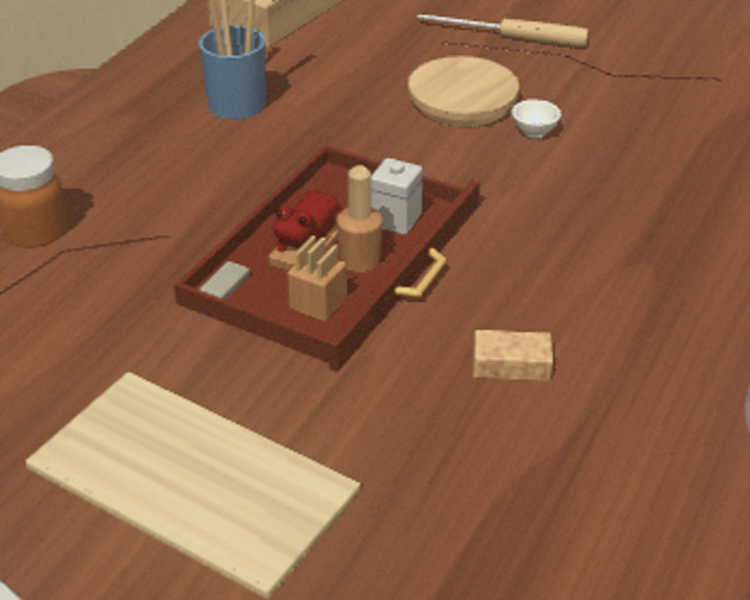

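```bash
cat > look.py <<'E'
from h import *
import pickle
obs={}
V=[("a",(.47,-.12,.24)),("b",(.47,.10,.24)),("c",(.40,0.0,.24)),("d",(.47,.27,.26))]
N=["drawer","side_board","stand","frog","tin","mallet","scrapers","stone","bowl"]
def rec(tag,im,c,p):
    for n in N:
        d=tip_of(c,n)
        if d and d[0]["confidence"]>.5: obs.setdefault(n,[]).append((tag,p,d[0]["at"]))
for c in("top","side"): im,p=snap(c); rec(c,im,c,p)
for t,pos in V:
    move_ptp(pos,q(0)); pause(.2); im,p=snap("wrist"); cv2.imwrite(f"pics/w_{t}.png",im[:,:,::-1]); rec(t,im,"wrist",p)
    pickle.dump(p,open(f"pics/w_{t}.pkl","wb"))
print(read_time_s())
for n in N:
    o=obs.get(n,[])
    if len(o)<2: print(n,"few");continue
    x,e=tri([(p,u) for _,p,u in o]); print(n,x.round(4),round(e,4),[(t,(onz(p,u,.006)[:2]).round(3).tolist()) for t,p,u in o])
pickle.dump(obs,open("pics/obs.pkl","wb"))
E
python3 look.py
```

```text
11.0417
drawer [ 5.368e-01 -1.500e-03  1.000e-04] 0.0021 [('top', [0.534, -0.002]), ('side', [0.531, 0.007]), ('a', [0.537, -0.003]), ('b', [0.538, -0.001]), ('c', [0.537, -0.0]), ('d', [0.538, 0.001])]
side_board [ 0.4905  0.3196 -0.0029] 0.0048 [('top', [0.486, 0.313]), ('side', [0.485, 0.325]), ('b', [0.493, 0.318]), ('d', [0.494, 0.319])]
stand [ 0.5401 -0.333  -0.0015] 0.0055 [('top', [0.538, -0.335]), ('side', [0.54, -0.319]), ('a', [0.537, -0.326])]
frog [0.561  0.0027 0.0088] 0.0069 [('top', [0.565, 0.004]), ('side', [0.569, 0.002]), ('a', [0.558, 0.002]), ('b', [0.559, 0.002]), ('c', [0.558, -0.0]), ('d', [0.561, -0.0])]
tin [ 0.5229 -0.0455 -0.0205] 0.1517 [('top', [0.508, -0.071]), ('side', [0.493, -0.068]), ('a', [0.502, -0.077]), ('b', [0.5, -0.075]), ('d', [0.6, 0.102])]
mallet [0.4941 0.0717 0.1071] 0.2037 [('top', [0.488, 0.316]), ('side', [0.505, 0.0]), ('a', [0.504, 0.001]), ('b', [0.502, 0.002]), ('c', [0.502, 0.003]), ('d', [0.502, 0.003])]
scrapers [0.5077 0.0811 0.0065] 0.0038 [('top', [0.511, 0.082]), ('side', [0.509, 0.083]), ('a', [0.507, 0.08]), ('b', [0.505, 0.08]), ('c', [0.506, 0.081]), ('d', [0.507, 0.08])]
stone [0.6012 0.1026 0.0015] 0.0021 [('top', [0.602, 0.102]), ('side', [0.596, 0.109]), ('a', [0.601, 0.102]), ('b', [0.599, 0.101])]
bowl [ 0.4386 -0.3084  0.    ] 0.0025 [('top', [0.439, -0.308]), ('side', [0.434, -0.301]), ('a', [0.441, -0.303])]
```

```bash
cat > ov.py <<'E'
from h import *
import pickle
def box(c,yaw,lx,ly,z0,z1):
    M=R.from_euler('z',yaw,degrees=True).as_matrix()[:2,:2]
    P=[np.r_[np.array(c)+M@[sx*lx/2,sy*ly/2],z] for z in(z0,z1) for sx,sy in((-1,-1),(1,-1),(1,1),(-1,1))]
    return P
E_=[(0,1),(1,2),(2,3),(3,0),(4,5),(5,6),(6,7),(7,4),(0,4),(1,5),(2,6),(3,7)]
def draw(im,p,P,col,s):
    u=proj(p,P)*s+s/2
    for i,j in E_: cv2.line(im,*[tuple((u[k]*8).round().astype(int).tolist()) for k in(i,j)],col,1,cv2.LINE_AA,3)
def circ(im,p,c,r,z,col,s):
    t=np.linspace(0,6.283,40); u=proj(p,np.c_[c[0]+r*np.cos(t),c[1]+r*np.sin(t),0*t+z])*s+s/2
    cv2.polylines(im,[u.round().astype(int)],True,col,1,cv2.LINE_AA)
E
cat > o1.py <<'E'
from ov import *
import sys
s=3
def scene(t,crop,out):
    im=cv2.resize(cv2.imread(f"pics/w_{t}.png"),None,fx=s,fy=s,interpolation=cv2.INTER_CUBIC); p=pickle.load(open(f"pics/w_{t}.pkl","rb"))
    g,b,y,c=(0,255,0),(255,0,0),(0,255,255),(255,255,0)
    draw(im,p,box((.537,-.001),-2,.18,.28,0,.024),g,s)
    draw(im,p,box((.5015,-.076),-2,.042,.042,.006,.068),b,s)
    draw(im,p,box((.5065,.080),-2,.042,.042,.006,.052),g,s)
    draw(im,p,box((.5585,.001),-2,.044,.096,.006,.018),y,s)
    for r,z in((.020,.006),(.023,.06),(.011,.116)): circ(im,p,(.5025,.002),r,z,c,s)
    x0,y0,x1,y1=crop; im=im[y0*s:y1*s,x0*s:x1*s]; f=min(800/im.shape[1],600/im.shape[0],1)
    cv2.imwrite(out,cv2.resize(im,None,fx=f,fy=f,interpolation=cv2.INTER_AREA))
if __name__=="__main__":
    p=pickle.load(open("pics/w_c.pkl","rb")); print(proj(p,box((.537,-.001),-2,.18,.28,0,.024)).round())
    u=proj(p,box((.537,-.001),-2,.2,.30,0,.09)); x0,y0=np.clip(u.min(0),0,None).astype(int); x1,y1=np.minimum(u.max(0),[640,480]).astype(int)
    scene("c",(x0,y0,x1,y1),"pics/v3.png")
E
python3 o1.py
```

```text
[[ 480.  155.]
 [ 520.  -94.]
 [ 139. -112.]
 [ 162.  143.]
 [ 491.  158.]
 [ 537. -112.]
 [ 124. -131.]
 [ 151.  145.]]
```

View pics/v3.png

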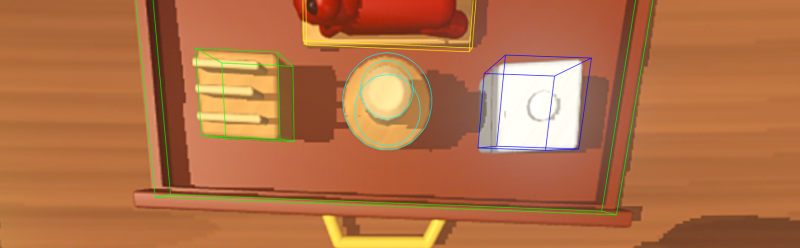

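```bash
python3 - <<'E'
from o1 import *
import o1
o1.s=8
def c(t,P,k,sz):
    p=pickle.load(open(f"pics/w_{t}.pkl","rb")); u=proj(p,[P])[0].astype(int); return scene(t,(max(u[0]-sz,0),max(u[1]-sz,0),u[0]+sz,u[1]+sz),f"pics/t{k}.png")
L=[("a",(.5015,-.076,.035),40),("b",(.5065,.08,.03),40),("a",(.5025,.002,.06),40),("b",(.5025,.002,.06),40),("a",(.5585,.001,.02),60),("b",(.5585,.001,.02),60)]
for k,(t,P,sz) in enumerate(L): c(t,P,k,sz)
I=[cv2.resize(cv2.imread(f"pics/t{k}.png"),(266,266)) for k in range(6)]
cv2.imwrite("pics/v4.png",np.vstack([np.hstack(I[:3]),np.hstack(I[3:])]))
E
```

```text
(no output)
```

View pics/v4.png

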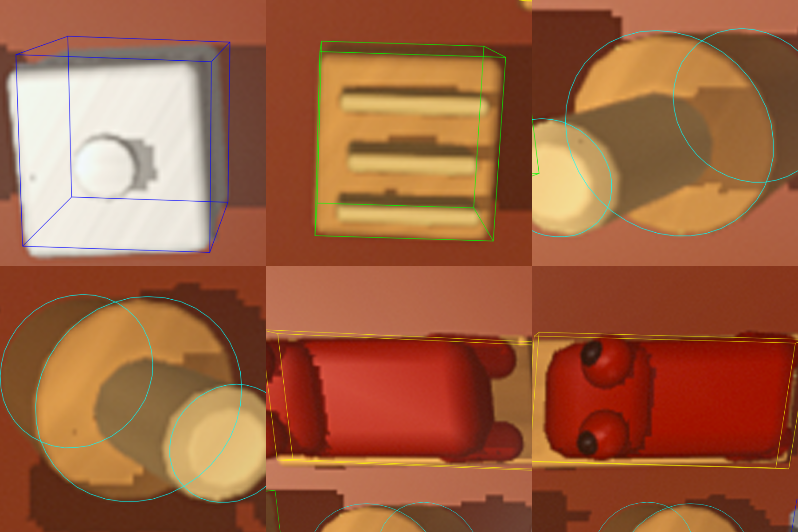

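```bash
sed -i 's/(.5015,-.076),-2/(.5004,-.0751),2.7/' o1.py; python3 - <<'E'
from o1 import *
import o1
o1.s=8
L=[("b",(.5065,.08,.05),33),("c",(.5065,.08,.05),33),("a",(.5004,-.0751,.06),33),("b",(.5004,-.0751,.06),33),("a",(.5585,.001,.02),80),("b",(.5585,.001,.02),80)]
for k,(t,P,sz) in enumerate(L):
    p=pickle.load(open(f"pics/w_{t}.pkl","rb")); u=proj(p,[P])[0].astype(int); scene(t,(max(u[0]-sz,0),max(u[1]-sz,0),u[0]+sz,u[1]+sz),f"pics/t{k}.png")
I=[cv2.resize(cv2.imread(f"pics/t{k}.png"),(266,300)) for k in range(6)]
cv2.imwrite("pics/v5.png",np.vstack([np.hstack(I[:3]),np.hstack(I[3:])]))
E
```

```text
(no output)
```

View pics/v5.png

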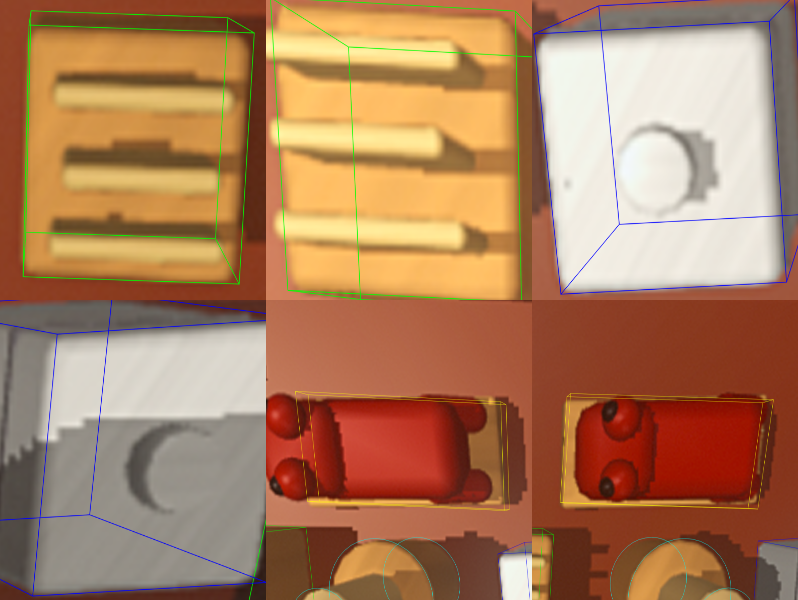

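```bash
cat > st.py <<'E'
from h import *
move_ptp((.44,-.30,.27),q(0)); pause(.2)
wi,wp=snap("wrist"); ti,tp=snap("top"); si,sp=snap("side")
cv2.imwrite("pics/ws.png",wi[:,:,::-1]);out=[]
for n,im,p in(("wrist",wi,wp),("side",si,sp),("top",ti,tp)):
    u=proj(p,[(.539,-.331,.025)])[0]; 
    hsv=cv2.cvtColor(im,cv2.COLOR_RGB2HSV); s=hsv[int(u[1]),int(u[0])].astype(int)
    m=((abs(hsv[...,0].astype(int)-s[0])<8)&(abs(hsv[...,1].astype(int)-s[1])<45)&(abs(hsv[...,2].astype(int)-s[2])<45)).astype(np.uint8)
    m=cv2.morphologyEx(m,cv2.MORPH_OPEN,np.ones((3,3)));k,l=cv2.connectedComponents(m); m=(l==l[int(u[1]),int(u[0])]).astype(np.uint8)
    c=max(cv2.findContours(m,0,1)[0],key=cv2.contourArea)[:,0].astype(float)
    W=np.array([onz(p,x,.025)[:2] for x in c]).astype(np.float32); h=cv2.convexHull(W); print(n,u.round(),s,np.array(cv2.minEnclosingCircle(h)[0]).round(4),cv2.minEnclosingCircle(h)[1], W.min(0),W.max(0))
E
python3 st.py
```

```text
wrist [360.  86.] [ 20 109 247] [ 0.5377 -0.3303] 0.0652180090546608 [ 0.47331125 -0.39494354] [ 0.60236007 -0.2657266 ]
side [366. 157.] [ 18  93 216] [ 0.5364 -0.3247] 0.06574822217226028 [ 0.47249657 -0.38922998] [ 0.6000788  -0.25908083]
top [484. 234.] [ 20 121 239] [ 0.5395 -0.3288] 0.06546557694673538 [ 0.47480088 -0.3933201 ] [ 0.6028506 -0.264243 ]
```

```bash
cat > act.py <<'E'
from h import *
d=np.pi/180
BY=-10; bd=lambda t:(.4905+t*np.cos(BY*d),.3185+t*np.sin(BY*d))
# name: drawer xy, yaw deg, grasp height above floor, open, effort, board xy
O=dict(scrapers=((.5065,.080),-2,.030,.060,40,bd(.08)),mallet=((.5025,.002),-2,.085,.045,40,bd(0)),tin=((.5004,-.0751),2.7,.036,.060,40,bd(-.08)))
ZT=.21
def pick(xy,yaw,z,op,eff):
    move_gripper(op,eff); move_ptp((*xy,ZT),q(yaw*d)); movel((*xy,z+.03),speed=.2); movel((*xy,z),speed=.08)
    move_gripper(0,eff); g=read_finger_gap(); movel((*xy,ZT),speed=.15)
    print("gap",g,read_finger_gap(),"F",read_grasp_force(),"t",read_time_s())
    return read_finger_gap()>.015
def place(xy,yaw,z,op):
    move_ptp((*xy,ZT),q(yaw*d)); movel((*xy,z+.03),speed=.2); movel((*xy,z+.001),speed=.05); f=read_ft_force()
    move_gripper(op); pause(.15); movel((*xy,ZT),speed=.2); print("placed f",f.round(1) if hasattr(f,'round') else f,"t",read_time_s())
def out(n):
    p,yw,h,op,e,b=O[n]
    assert pick(p,yw,.006+h,op,e); place(b,BY,.010+h,op)
def back(n):
    p,yw,h,op,e,b=O[n]
    assert pick(b,BY,.010+h,op,e); place(p,yw,.006+h,op)
E
python3 -c "
from act import *
out('scrapers'); out('mallet'); out('tin')
move_ptp((.45,0.02,.26),q(0)); pause(.2); im,p=snap('wrist'); cv2.imwrite('pics/v6.png',im[:,:,::-1]); import pickle; pickle.dump(p,open('pics/v6.pkl','wb'))
f=tip_of('wrist','frog'); print(f[:1],onz(p,f[0]['at'],.006))
im,p=snap('top'); cv2.imwrite('pics/t7.png',im[:,:,::-1])
"
```

```text
gap 0.04144900695759827 0.041857968560329195 F 41.77974343299866 t 18.2583
placed f [ 0.3  1.3 -2.2] t 22.225
gap 0.020962110679402964 0.02070619186236338 F 39.166454672813416 t 26.1
placed f [ 0.5  0.4 -1.9] t 29.8417
gap 0.041439193513953615 0.041550813917473395 F 41.41893804073334 t 34.525
placed f [ 0.1  0.2 -1.6] t 39.05
[{'at': [346.0, 72.5], 'confidence': 0.72}] [0.55968656 0.00163072 0.006     ]
```

View pics/v6.png

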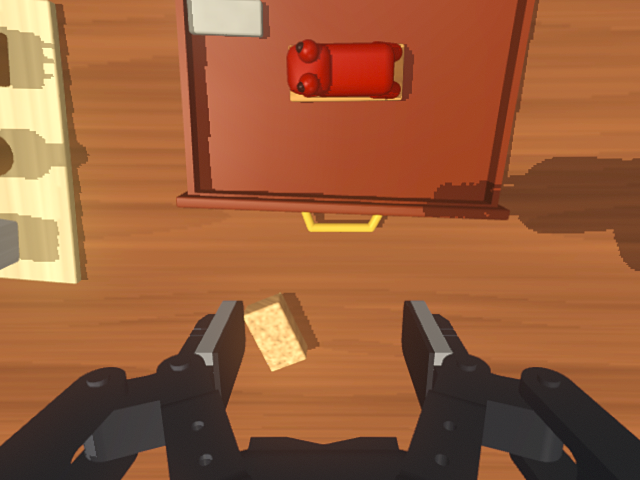

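```bash
cat > frog.py <<'E'
from act import *
F=np.array((.559,.003)); 
best=None
for y in(88,-92):
    for dy in(0,-30,30,60,-60):
        a=inverse_kinematics((*F,.04),q(y*d)); b=inverse_kinematics((.538,-.329,.06),q((y+dy)*d))
        if a is None or b is None: continue
        c=max(abs(a[6]),abs(b[6])); print(y,dy,round(a[6],2),round(b[6],2))
        if best is None or c<best[0]: best=(c,y,dy)
_,y,dy=best; print(best)
pick(F,y,.040,.062,45) or exit("miss")
fx=np.array((np.cos((88+dy)*d),np.sin((88+dy)*d)))
place(np.array((.538,-.329))+.002*fx,y+dy,.025+.034,.062)
move_ptp((.44,-.22,.27),q(0)); pause(.2); im,p=snap('wrist'); cv2.imwrite('pics/v8.png',im[:,:,::-1]); f=tip_of('wrist','frog'); print(f[:1],onz(p,f[0]['at'],.025),read_time_s())
E
python3 frog.py
```

```text
88 0 -0.47 0.21
88 -30 -0.47 -0.27
88 30 -0.47 0.71
88 60 -0.47 1.19
88 -60 -0.47 -0.77
-92 0 -2.79 -2.81
-92 -30 -2.79 -2.79
-92 30 -2.79 -2.31
-92 60 -2.79 -1.79
-92 -60 -2.79 1.86
(np.float64(0.4738839260736826), 88, 0)
gap 0.03741358958942204 0.03784060809697769 F 45.15536427497864 t 45.0917
placed f [-0.5  0.2  0.1] t 49.2417
[{'at': [450.9, 87.8], 'confidence': 0.9}] [ 0.53656736 -0.32943364  0.025     ] 50.875
```

View pics/v8.png

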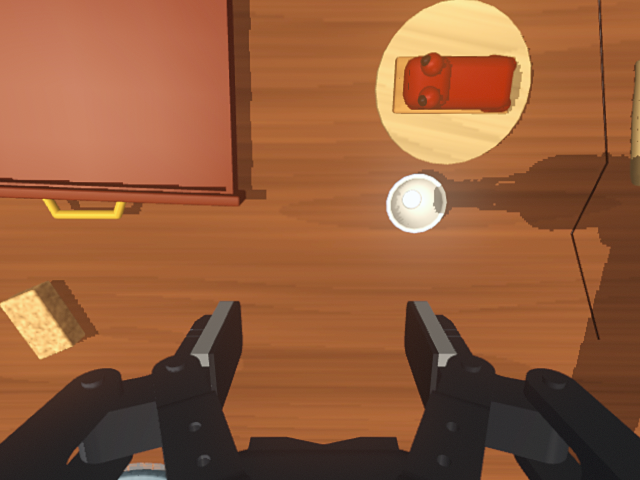

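The frog stands upright in the middle of the stand (about px 455,85) and the bowl is undisturbed. Now I'll put the three back.

```bash
python3 -c "
from act import *
import pickle
for n in('tin','mallet','scrapers'): back(n)
for t,pos in(('a',(.47,-.12,.24)),('b',(.47,.10,.24))):
    move_ptp(pos,q(0)); pause(.2); im,p=snap('wrist'); cv2.imwrite(f'pics/w_{t}.png',im[:,:,::-1]); pickle.dump(p,open(f'pics/w_{t}.pkl','wb'))
    for n in('tin','mallet','scrapers','stone','frog'):
        f=tip_of('wrist',n); print(t,n,f and (round(f[0]['confidence'],2),onz(p,f[0]['at'],.006).round(4)))
print(read_time_s())
import o1
from o1 import *
o1.s=8
L=[('b',(.5065,.08,.05),40),('a',(.5004,-.0751,.06),40),('a',(.5025,.002,.06),45),('b',(.5025,.002,.06),45)]
for k,(t,P,sz) in enumerate(L):
    p=pickle.load(open(f'pics/w_{t}.pkl','rb')); u=proj(p,[P])[0].astype(int); scene(t,(max(u[0]-sz,0),max(u[1]-sz,0),u[0]+sz,u[1]+sz),f'pics/t{k}.png')
I=[cv2.resize(cv2.imread(f'pics/t{k}.png'),(300,300)) for k in range(4)]
cv2.imwrite('pics/v9.png',np.vstack([np.hstack(I[:2]),np.hstack(I[2:])]))
im,p=snap('side'); cv2.imwrite('pics/v10.png',cv2.resize(im[120:400,150:500,::-1],(750,600)))
"
```

```text
gap 0.04186802265075374 0.041608756446846785 F 41.44860327243805 t 55.975
placed f [-2.4 -0.   1.9] t 60.5417
gap 0.02080823173440786 0.021002633709712327 F 39.1704498231411 t 64.65
placed f [-0.   0.1 -2.5] t 68.4333
gap 0.041784516345433155 0.041464692165800225 F 41.84100866317749 t 72.8667
placed f [ 0.3  0.8 -1.3] t 76.875
a tin (0.67, array([ 0.4995, -0.0753,  0.006 ]))
a mallet (0.69, array([ 0.4401, -0.3031,  0.006 ]))
a scrapers (0.21, array([0.6003, 0.1022, 0.006 ]))
a stone (0.87, array([0.6007, 0.1023, 0.006 ]))
a frog (0.61, array([ 0.5368, -0.3421,  0.006 ]))
b tin (0.93, array([ 0.4981, -0.075 ,  0.006 ]))
b mallet (0.97, array([0.5013, 0.0018, 0.006 ]))
b scrapers (0.82, array([0.5018, 0.0808, 0.006 ]))
b stone (0.74, array([0.599 , 0.1047, 0.006 ]))
b frog []
79.5917
```

View pics/v9.png

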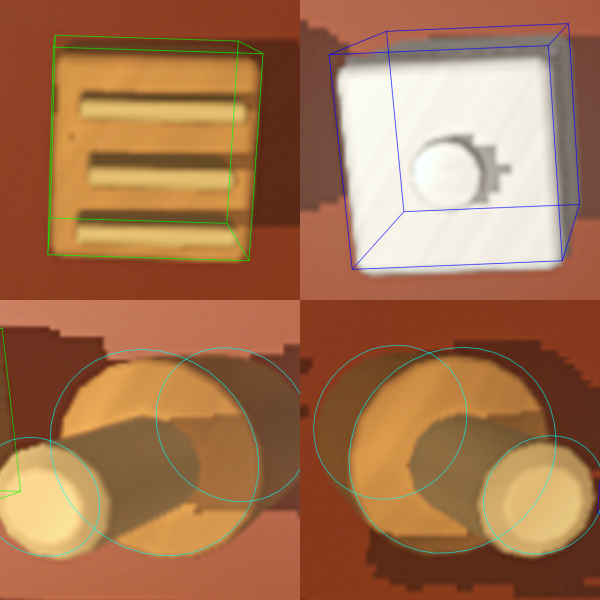

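View pics/v10.png

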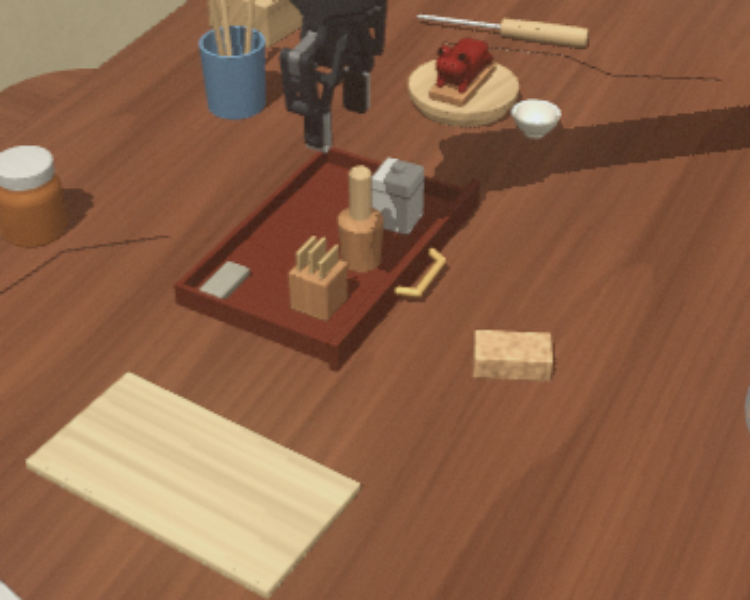

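The close-ups show all three upright within about 1 mm of their marked starting outlines. The side view shows the frog upright on the stand, the stone and bowl unmoved, and the gripper clear.

```bash
python3 -c "
from bench import *
print(sign_off(),read_time_s())"
```

```text
the job is handed in; nothing more can be done
the job is handed in; nothing more can be done
```

The job is done and handed in at about 80 s: the frog stands in the middle of the painting stand, the tin, mallet and scraper block are back upright within about 1 mm of where they started by camera check, and the stone and bowl were left alone.

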